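Tip a blank into the drill jig and close the leaf

TASK

Load the drill jig by pushing only, without pinching, lifting or carrying anything: tip the standing aluminium blank over so that it lies in the jig's channel with its round boss towards the end stop, then push it along the channel until the boss is up against the stop. Then flip the open drill leaf over onto it, fully shut, and leave everything else on the bench where it is.

Things in the scene. Friction and masses are not known exactly. Their poses are not given: they have to be found in the camera images.
- jig: drill jig fixed to the bench, turned differently each time; sizes in mm. Origin on the bench surface in the channel's middle line; y axis along the channel towards the end stop, x across it (away from the robot), z up. Base plate x -55 to 50, y -160 to 135; channel floor at z = 12. Guide rails 8 wide, top at z = 30, bound the channel at x = -25.5 and 25.5, y -160 to 110; open at y = -160
- stop_face (a point): middle of the end stop's face towards the channel, on the channel floor, at jig y = 110; the stop is an upright plate 60 wide, 12 thick, top 52 above the bench
- blank_center (a point): middle of the blank: loose solid aluminium, about 0.65 kg, square bar 45 x 45 x 110 with a round boss 36 dia x 20 long on one end, 130 overall. Point on its long axis, 65 from either end; z axis towards the boss (up at the start). It starts standing in the channel near the open end, boss up, faces in line with the channel. Once lying, its top is 57 above the bench
- blank_nose (a point): centre of the end face of the blank's boss, on its long axis, 130 from its foot; z axis as for the middle. When home it lies at the stop's face, jig y = 110
- blank_heel (a point): middle of the blank's foot edge on the side of the stop, the edge it tips over; it stays on the channel floor during tipping and pushing. Friction is ordinary: pushed above 70 over the channel floor towards the stop, the blank tips over this edge and falls; pushed low it slides
- leaf (a joint): angle of the drill leaf in rad: 0 shut (level across the channel, 2 mm above a lying blank), 1.57 upright, at most 2.1. It starts open, leaning 0.15 to 0.45 rad past upright to the robot's side (jig -x). The hinge is stiff: the leaf stays where it is left near upright, falls shut when pushed well over (some 0.5 to 0.8 rad past upright); a light push from above makes sure
- leaf_hinge (a point): middle of the leaf's hinge axis, fixed at jig x = -42.5, y = 60, z = 63, parallel to jig y, on a post 70 high outside the rail; opposite it stands a rest post 59 high (jig x 35 to 45). The leaf is a steel plate 80 long from hinge to free edge, 44 wide, 8 thick; a brass bush 18 dia stands 6 proud at its middle, on top when shut, on the robot's side when open
- leaf_edge (a point): middle of the leaf's free edge, 80 from the hinge axis
- blank: the same blank; origin at the centre of its foot, z axis towards the boss
- bar_offcut: bystander: standing round steel bar end, 32 dia x 70 high; origin at the centre of its underside
- square_offcut: bystander: short standing square aluminium offcut, 40 x 40 x 55 high, no boss; origin at the centre of its underside
- wrench: bystander: wrench 160 long lying on the bench on the robot's side of the jig, under 20 high; x axis along it
- hammer: bystander: hammer 280 long lying left of the jig; x axis along it
- screwdriver: bystander: screwdriver 200 long lying far left; x axis along it
- grease_tin: bystander: metal tin 72 dia x 75 high; origin at the centre of its underside
- oil_bottle: bystander: bottle 56 dia x 140 high; origin at the centre of its underside
Not all that is in view belongs to the job. Leave any green, orange or pink look-alike of the blank alone.

How it is judged:
By the outcome, as a careful person would: the job done as asked, in the order asked, and still so for the second after the job is handed in, with the robot touching nothing.
It also fails if it takes over 59 s, if anything falls off the work surface, if the arm or the gripper's body presses on something with over 40 N, if the wrist force passes 120 N, or if a joint passes its speed limit or range.

ROBOT

A 6-joint arm with a two-finger parallel gripper is mounted at the origin on the work surface. World frame = base frame: x ahead of the robot, y to its left, z up, the work surface at z = 0. Lengths are in m, angles in rad, forces in N, time in s.
With the tool pointing down it reaches from about 0.35 to 0.975 m from the base axis. Payload 4.9 kg.
Tool frame: the origin (TCP) lies at the very end of the fingers, on their centre line; the grasp point (between the pads) lies 19 mm behind it; z points along the fingers, x is the direction in which the jaws open and shut, and the axes are right-handed (so a half turn about z gives the same grasp; the last joint's range is limited). The gripper opens to 85 mm and grips with 20 to 120 N. Pads are 22 mm wide; open, the fingers measure 114 mm over their backs; the gripper's body (76 mm by 85 mm) begins 54 mm behind the grasp point. The pads swing forward as they close: fully open they stand 13 mm farther back than shut.
Start: joints at [-0.119, 0.053, 1.613, -0, 1.476, -0.119], TCP at [0.625, 0, 0.231] pointing down, gripper open.
Joint ranges: [-3.01, 3.01], [-1.01, 2.22], [0.06, 2.58], [-1.02, 4.17], [0.09, 2.62], [-3.14, 3.14]. Speed limits (rad/s): [2.57, 2.57, 3.14, 3.14, 3.14, 3.14].

INTERFACE

Orientations are given as a unit quaternion [w, x, y, z].
In Python, from plant import manip, imaging gives the robot as it stands.
- The arm moves only by the shell command python3 -m pendant 'ROWS'. ROWS is JSON, a list that holds one entry, the list of rows, each a list of 7 numbers: the turn, a rotation vector about the world's x, y, z in units of pi rad (1.0 is pi rad), then the shift along the world's x, y, z in units of 250 mm (1.0 is 250 mm), then the opening, from 0 (shut) to 1 (fully open). In form: [[[ax, ay, az, tx, ty, tz, claw], ...]]. A call has 1 to 20 rows; each row shifts and turns the commanded pose from where the row before left it; what a row does not reach is not made up. A row lasts 1/8 s, in which the tool goes at most 62.5 mm and 10.7 degrees, less where a joint would pass 70% of its speed; a pose out of reach is approached as far as the arm can. A call with a number of a shift or a turn outside -1 to 1 is refused whole. A call with a gripper value outside its range is refused whole. The fingers move at their own pace and stop on an object; the grip force is fixed at half the most. Time passes only in rows, so rows that do not move let the fingers close. It gives the time, the measured TCP pose, the force and the opening at its end, in the units of the state.
- manip.state(): the state, without advancing time (a new reading comes with each control period).
- imaging.grab_frame(name): name is "scene" or "side" or "wrist"; returns a dict with "frame" (384x512x3 uint8, blue, green, red), "mtx" (3x3 intrinsics, pixels), "world_to_cam" (4x4, takes a point from world to camera coordinates). Camera axes: x right, y down, z forward; pixel columns grow to the right and rows downward; lengths in m; the calibration is good to about 2 mm. A picture is of the moment at which its call begins. There is no depth.
- manip.job_done(): hands the job in, once; it reports no verdict.
The state is a dict: "time": time; "joint_pos": joint angles; "joint_vel": joint speeds; "joint_efforts": joint torques, N m; "tool_pos": TCP position; "tool_rot": TCP orientation; "contact_force": force on the tool from outside, world axes, zero at the start; "ft_torque": the same for the moment, N m; "gripper_width": opening from 0.0 (shut) to 1.0 (fully open).
Only numpy, scipy, OpenCV 4.12 (cv2) and the standard library are available. Lean on these libraries where they do the work, as an engineer would, in place of code of your own. Each camera call takes 0.05 s, during which the arm holds its last target. There are 200 camera calls.

## Working session

There is one attempt and no reset: what is moved stays moved. The work goes in short steps, Python scripts to look and compute and a shell command to move; the robot and the scene stay as the last step left them, time stands still between calls to the robot, and variables do not carry over. Pictures are saved under pics/ and viewed, about 8 in all and at most 12, crops included, and the job is handed in when it is done.

```bash
ls; mkdir -p pics; python3 - <<'E'
from plant import manip, imaging
import cv2, numpy as np, pickle
d={}
for n in ("scene","side","wrist"):
    f=imaging.grab_frame(n); d[n]=f; cv2.imwrite(f"pics/{n}0.png",f["frame"])
    c=np.linalg.inv(f["world_to_cam"]); print(n,c[:3,3].round(3),c[:3,2].round(2))
pickle.dump(d,open("f0.pkl","wb"))
cv2.imwrite("pics/a0.png",cv2.resize(d["scene"]["frame"],(800,600),interpolation=cv2.INTER_CUBIC))
cv2.imwrite("pics/b0.png",cv2.resize(d["side"]["frame"],(800,600),interpolation=cv2.INTER_CUBIC))
print(manip.state())
E
```

```text
pics
scene [ 1.125 -0.212  0.846] [-0.61  0.21 -0.76]
side [0.364 0.907 0.658] [ 0.16 -0.84 -0.51]
wrist [0.624 0.077 0.373] [-0.   -0.3  -0.95]
{'time': 0.15, 'joint_pos': array([-1.18977345e-01,  5.32606064e-02,  1.61397335e+00, -8.06206095e-07,
        1.47600815e+00, -1.18992308e-01]), 'joint_vel': array([ 1.39444350e-03, -7.55868482e-04, -3.00655904e-03, -1.55170128e-03,
        1.43127566e-03,  6.59551008e-05]), 'joint_efforts': array([ 5.10442842e-04, -3.94241810e+01, -3.70721948e+01, -1.15854355e-04,
        4.61802789e-03,  5.00508997e-05]), 'tool_pos': array([6.24513459e-01, 7.25114083e-05, 2.30314226e-01]), 'tool_rot': array([-9.74999726e-05,  9.99999660e-01,  7.51969920e-06, -8.18941674e-04]), 'contact_force': array([-0.03612308, -0.13434881,  0.7505838 ]), 'ft_torque': array([0.00418548, 0.00792315, 0.02269228]), 'gripper_width': 0.99866471736907}
```

View pics/a0.png

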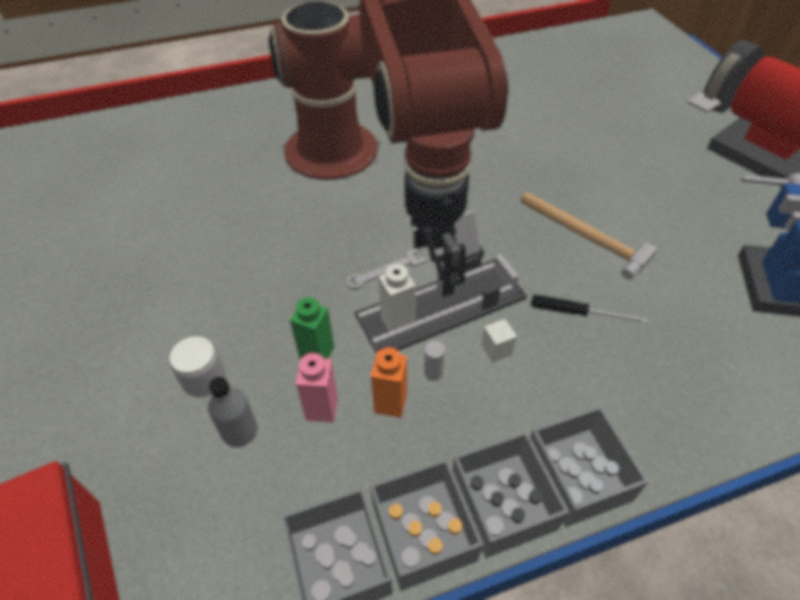

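View pics/b0.png

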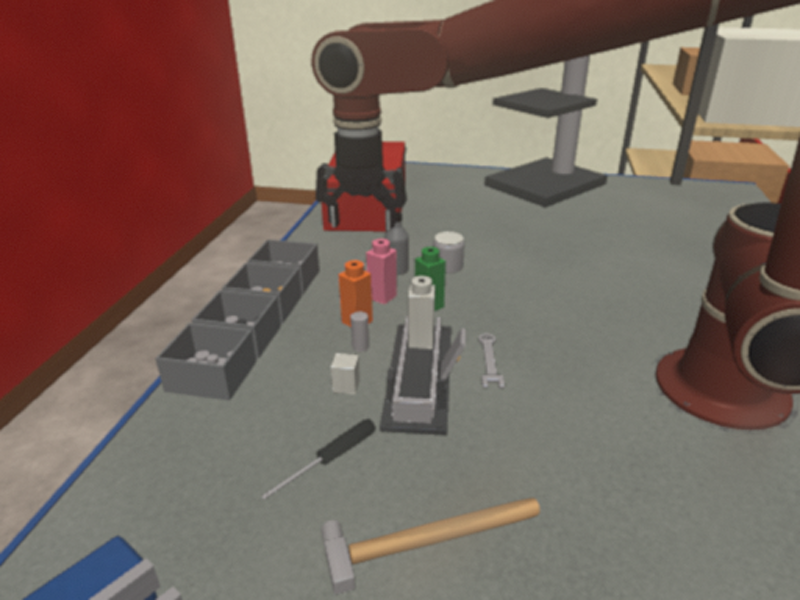

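The plain grey blank stands in the jig's channel (scene ~(397,295) and side ~(420,312) at 800 px). The green (311,330), pink (317,388) and orange (390,382) look-alikes stand outside the jig. I'll confirm this with one enlarged crop, which will also serve for the jig fit.

```bash
python3 - <<'E'
import pickle,cv2,numpy as np
d=pickle.load(open("f0.pkl","rb"))
def crop(n,x,y,w,h,s): return cv2.resize(d[n]["frame"][y:y+h,x:x+w],None,fx=s,fy=s,interpolation=cv2.INTER_CUBIC)
a=crop("scene",215,130,130,100,4)  # 520x400
b=crop("side",235,165,70,116,4)   # 280x464
o=np.zeros((464,800,3),np.uint8); o[:400,:520]=a; o[:464,520:800]=b
cv2.imwrite("pics/c1.png",o)
E
```

```text
(no output)
```

View pics/c1.png

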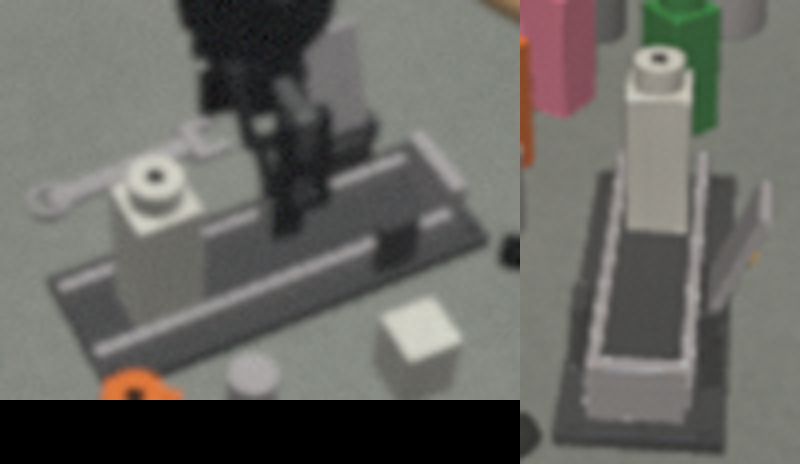

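View pics/wrist0.png

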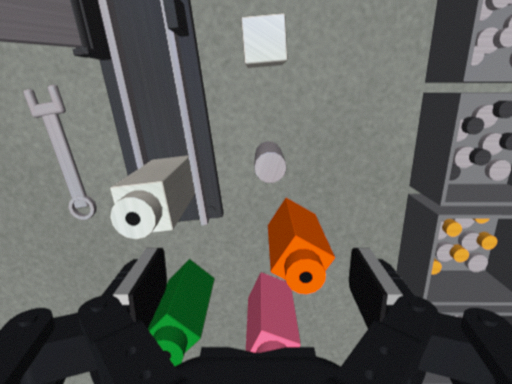

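```bash
cat > h.py <<'E'
import numpy as np,cv2
def proj(f,P):
    P=np.atleast_2d(P); c=(f["world_to_cam"]@np.c_[P,np.ones(len(P))].T)[:3]
    p=f["mtx"]@c; return (p[:2]/p[2]).T
def jw(q,P):
    P=np.atleast_2d(P)/1000.; c,s=np.cos(q[2]),np.sin(q[2])
    return np.c_[q[0]+c*P[:,0]-s*P[:,1], q[1]+s*P[:,0]+c*P[:,1], P[:,2]]
E
python3 - <<'E'
import pickle; from h import *
from scipy.optimize import least_squares
d=pickle.load(open("f0.pkl","rb"))
S=lambda u,v:(215+u/4-.4,130+v/4-.4)
B=lambda u,v:(235+(u-520)/4-.4,165+v/4-.4)
obs=[("scene",S(488,238),(50,135,12)),("scene",S(410,140),(-55,135,12)),("scene",S(50,283),(-55,-160,12)),
("scene",S(97,352),(29.5,-160,30)),("scene",S(450,212),(29.5,110,30)),("scene",S(60,287),(-29.5,-160,30)),("scene",S(405,158),(-29.5,110,30)),
("side",B(555,440),(50,135,6)),("side",B(725,450),(-55,135,6)),("side",B(735,178),(-55,-160,12)),("side",B(603,175),(50,-160,12)),
("side",B(588,362),(30,122,52)),("side",B(688,368),(-30,122,52)),
("wrist",(205,222),(29.5,-160,30)),("wrist",(222,215),(50,-160,12))]
def r(q): return np.concatenate([proj(d[n],jw(q,P))[0]-p for n,p,P in obs])
s=least_squares(r,[.6,.1,0.2],loss="soft_l1"); q=s.x; print("jig",q.round(4)); print(r(q).reshape(-1,2).round(1).tolist())
bo=[("scene",S(155,176)),("side",B(659,58)),("wrist",(132,218))]
t=least_squares(lambda P:np.concatenate([proj(d[n],P)[0]-p for n,p in bo]),[.6,0,.14]); print("nose",t.x,t.fun.round(1))
c,sn=np.cos(q[2]),np.sin(q[2]); dx=t.x[:2]-q[:2]; print("nose jig",c*dx[0]+sn*dx[1],-sn*dx[0]+c*dx[1])
for a in (1.7,1.8,1.9,2.0):
  P=[(-42.5+80*np.cos(a),60+o,63+80*np.sin(a)) for o in(-22,22)]
  print(a,[( (proj(d["side"],jw(q,p))[0]-[235,165])*4+[520,0]).round() for p in P],[( (proj(d["scene"],jw(q,p))[0]-[215,130])*4).round() for p in P])
np.save("q.npy",q)
E
```

```text
jig [0.5128 0.082  0.1206]
[[1.0, -1.3], [0.6, -1.1], [-0.7, -1.8], [-0.1, -0.3], [-0.2, -0.8], [0.0, -0.2], [-0.1, -1.3], [-0.7, 0.1], [0.2, -0.2], [-0.3, -1.1], [-1.6, -1.7], [-0.5, 1.8], [-0.3, 1.5], [-0.5, 1.1], [1.3, 0.3]]
nose [ 0.52497347 -0.01976048  0.14214049] [-0.3 -0.3  0.1 -0.1  0.1 -0.1]
nose jig -0.00015242142988167 -0.10252470560583216
1.7 [array([731., 169.]), array([730., 210.])] [array([309.,  49.]), array([367.,  28.])]
1.8 [array([744., 172.]), array([743., 213.])] [array([303.,  43.]), array([360.,  23.])]
1.9 [array([756., 175.]), array([756., 216.])] [array([297.,  38.]), array([354.,  18.])]
2.0 [array([768., 180.]), array([769., 221.])] [array([292.,  35.]), array([348.,  15.])]
```

Jig fit is good: (0.513, 0.082), turned 0.121 rad. The boss height triangulates to 0.142, as it must, and the blank's nose is at jig (0, -102.5). The leaf is at about 1.95 rad. The blank is the plain aluminium one in the channel. Next I approach behind it with the fingers shut.

```bash
python3 -m pendant '[[[0,0,0.0384,-0.094,-0.067,0,0],[0,0,0,-0.094,-0.067,0,0],[0,0,0,-0.094,-0.067,0,0],[0,0,0,-0.094,-0.067,0,0],[0,0,0,0,0,0,0],[0,0,0,0,0,0,0],[0,0,0,0,0,0,0],[0,0,0,0,0,0,0]]]'; python3 - <<'E'
import pickle; from h import *
from scipy.optimize import least_squares
d=pickle.load(open("f0.pkl","rb"))
bo=[("scene",np.array((308,302))*.64),("side",np.array((431,253))*.64),("wrist",(172,345))]
t=least_squares(lambda P:np.concatenate([proj(d[n],P)[0]-p for n,p in bo]),[.6,0,.14]); print("green",t.x,t.fun.round(1))
from plant import manip,imaging
f=imaging.grab_frame("side"); cv2.imwrite("pics/d.png",cv2.resize(f["frame"][90:290,180:380],(600,600)))
E
```

```text
time: 1.15
tool_pos: [0.5314, -0.0666, 0.2312]
tool_rot: [-0.0, 0.998, 0.061, -0.0]
contact_force: [-0.1, 0.4, -0.1]
gripper_width: 0.001
green [ 0.53829084 -0.16188244  0.12455678] [ 1.5  3.8 -2.6 -0.1 -2.1  0.6]
```

View pics/d.png

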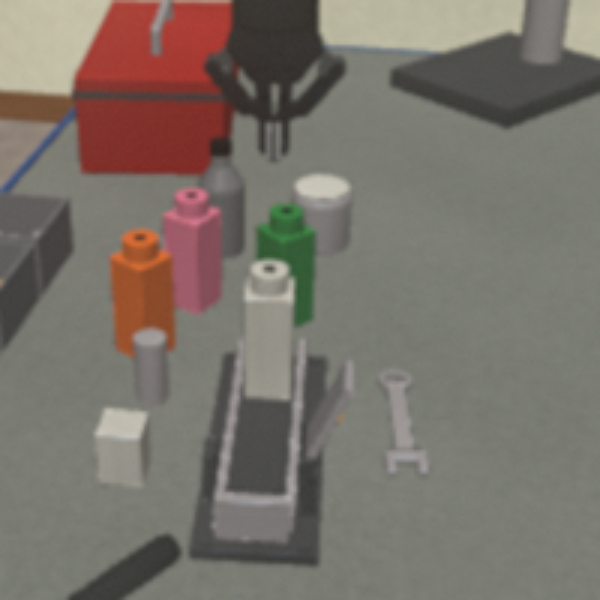

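The closed fingers are over the open end, in line behind the grey blank (boss at ~(270,268)). The green look-alike is well behind, with its near face at about world y -0.135. Now descend and push high.

```bash
python3 -m pendant '[[[0,0,0,0,0,-0.126,0],[0,0,0,0,0,-0.126,0],[0,0,0,0,0,-0.126,0],[0,0,0,0,0,-0.126,0],[0,0,0,-0.003,0.024,0,0],[0,0,0,-0.003,0.024,0,0],[0,0,0,-0.003,0.024,0,0],[0,0,0,-0.003,0.024,0,0],[0,0,0,-0.003,0.024,0,0]]]'
python3 - <<'E'
from plant import imaging; import cv2
f=imaging.grab_frame("side"); cv2.imwrite("pics/e.png",cv2.resize(f["frame"][90:290,180:380],(600,600)))
E
```

```text
time: 2.33
tool_pos: [0.5278, -0.0367, 0.1063]
tool_rot: [0.0, 0.998, 0.06, 0.001]
contact_force: [-0.7, -1.8, 0.3]
gripper_width: 0.001
```

View pics/e.png

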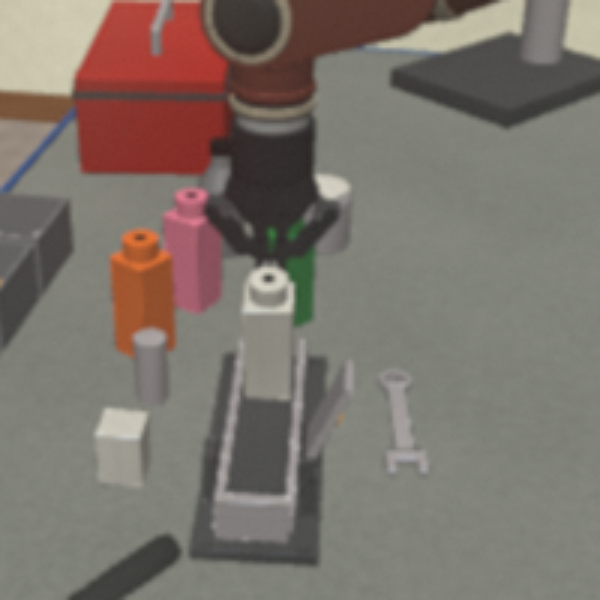

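The blank is tipping, with its boss moved forward to (268,285) and its foot unmoved at (268,395). I keep pushing.

```bash
python3 -m pendant '[[[0,0,0,-0.003,0.024,0,0],[0,0,0,-0.003,0.024,0,0],[0,0,0,-0.003,0.024,0,0],[0,0,0,-0.003,0.024,0,0],[0,0,0,-0.003,0.024,0,0],[0,0,0,0,0,0,0],[0,0,0,0,0,0,0],[0,0,0,0,0,0,0],[0,0,0,0,0,0,0]]]'
python3 - <<'E'
from plant import imaging; import cv2
f=imaging.grab_frame("side"); cv2.imwrite("pics/g.png",cv2.resize(f["frame"][165:285,210:330],(600,600),interpolation=cv2.INTER_CUBIC))
E
```

```text
time: 3.5
tool_pos: [0.5235, -0.0072, 0.1053]
tool_rot: [0.0, 0.998, 0.06, 0.0]
contact_force: [0.8, 0.8, -0.4]
gripper_width: 0.002
```

View pics/g.png

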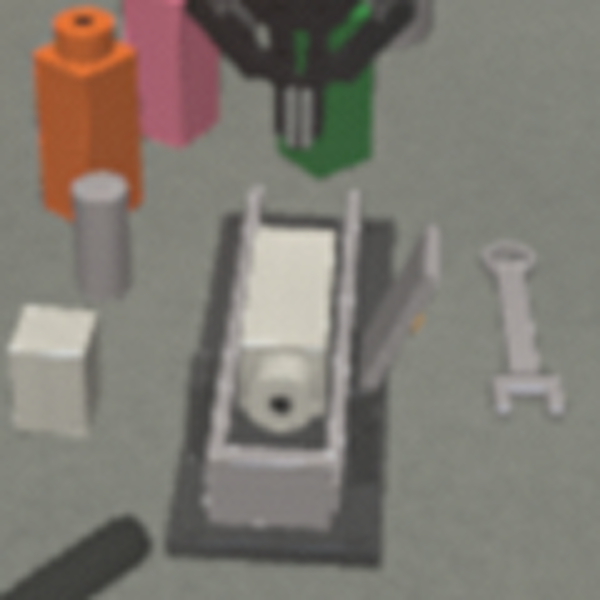

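The blank lies flat in the channel, boss towards the stop (nose hole at (280,403)). I'll compute its position.

```bash
python3 - <<'E'
import pickle; from h import *
d=pickle.load(open("f0.pkl","rb"))["side"]; q=np.load("q.npy")
for y in (40,50,60,70): print(y,[((proj(d,jw(q,P))[0]-[210,165])*5).round() for P in ((0,y,34.5),(0,y-130,57),(0,y-20,57))])
print([jw(q,(0,y,0)).round(4) for y in (-110,-31)])
E
```

```text
40 [array([279., 385.]), array([294., 212.]), array([282., 327.])]
50 [array([278., 397.]), array([293., 222.]), array([281., 338.])]
60 [array([277., 409.]), array([292., 231.]), array([280., 350.])]
70 [array([275., 422.]), array([291., 241.]), array([278., 362.])]
[array([[ 0.526 , -0.0272,  0.    ]]), array([[0.5165, 0.0513, 0.    ]])]
```

```bash
python3 -m pendant '[[[0,0,0,0.011,-0.087,0,0],[0,0,0,0,0,-0.136,0],[0,0,0,0,0,-0.136,0],[0,0,0,0,0,0,0],[0,0,0,-0.003,0.024,0,0],[0,0,0,-0.003,0.024,0,0],[0,0,0,-0.003,0.024,0,0],[0,0,0,-0.003,0.024,0,0],[0,0,0,-0.003,0.024,0,0],[0,0,0,-0.003,0.024,0,0],[0,0,0,-0.003,0.024,0,0],[0,0,0,-0.003,0.024,0,0],[0,0,0,-0.003,0.024,0,0],[0,0,0,-0.003,0.024,0,0],[0,0,0,-0.003,0.024,0,0]]]'; python3 -m pendant '[[[0,0,0,-0.001,0.012,0,0],[0,0,0,-0.001,0.012,0,0],[0,0,0,-0.001,0.008,0,0]]]'
```

```text
time: 5.42
tool_pos: [0.5188, 0.0367, 0.0381]
tool_rot: [0.001, 0.998, 0.06, 0.001]
contact_force: [0.2, -5.6, 2.2]
gripper_width: -0.001
time: 5.8
tool_pos: [0.518, 0.0447, 0.038]
tool_rot: [0.001, 0.998, 0.06, 0.001]
contact_force: [0.5, -6.4, 4.5]
gripper_width: 0.002
```

```bash
python3 -m pendant '[[[0,0,0,-0.001,0.008,0,0],[0,0,0,-0.001,0.008,0,0],[0,0,0,0,0,0,0]]]'; python3 -m pendant '[[[0,0,0,0,0.005,0,0],[0,0,0,0,0,0,0]]]';  python3 -m pendant '[[[0,0,0,0,0.005,0,0],[0,0,0,0,0,0,0]]]'; python3 -m pendant '[[[0,0,0,0,0.005,0,0],[0,0,0,0,0,0,0]]]'
```

```text
time: 6.18
tool_pos: [0.5175, 0.0488, 0.0381]
tool_rot: [0.001, 0.998, 0.06, 0.001]
contact_force: [1.0, -5.1, 3.8]
gripper_width: 0.001
time: 6.42
tool_pos: [0.5175, 0.05, 0.0381]
tool_rot: [0.001, 0.998, 0.06, 0.001]
contact_force: [0.6, -5.7, 3.4]
gripper_width: 0.0
time: 6.68
tool_pos: [0.5174, 0.0502, 0.0381]
tool_rot: [0.002, 0.998, 0.061, 0.001]
contact_force: [0.2, -9.3, 4.0]
gripper_width: -0.004
time: 6.92
tool_pos: [0.5175, 0.0502, 0.0381]
tool_rot: [0.003, 0.998, 0.061, 0.0]
contact_force: [0.4, -14.0, 3.9]
gripper_width: -0.001
```

The blank stopped at world y 0.0502 and the force rose 5.7→14 N, so the boss is against the stop. This matches the expected TCP jig y of about -31. Next I back off, rise, and go over to the robot's side of the leaf.

```bash
python3 -m pendant '[[[0,0,0,0.007,-0.06,0,0],[0,0,0,0,0,0.216,0],[0,0,0,0,0,0.216,0],[0,0,0,0,0,0.216,0],[0,0,0,-0.128,0.093,0,0],[0,0,0,-0.128,0.093,0,0],[0,0,0,-0.128,0.093,0,0],[0,0,0,-0.128,0.093,0,0],[0,0,0,0,0,0,0]]]'
python3 - <<'E'
from h import *; from plant import imaging
q=np.load("q.npy"); f=imaging.grab_frame("side"); s=imaging.grab_frame("scene")
o=np.hstack([cv2.resize(f["frame"][170:290,230:310],(400,600),interpolation=cv2.INTER_CUBIC),cv2.resize(s["frame"][120:240,255:335],(400,600),interpolation=cv2.INTER_CUBIC)])
cv2.imwrite("pics/k.png",o)
for P in ((0,110,34.5),(0,100,34.5),(0,90,57),(0,-20,57),(0,-30,57)): print(P,((proj(f,jw(q,P))[0]-[230,170])*5).round(),((proj(s,jw(q,P))[0]-[255,120])*5).round()+[400,0])
for a in (1.8,1.9,2.0): 
 for o in (-22,22): P=(-42.5+80*np.cos(a),60+o,63+80*np.sin(a)); print(a,((proj(f,jw(q,P))[0]-[230,170])*5).round(),((proj(s,jw(q,P))[0]-[255,120])*5).round()+[400,0])
E
```

```text
time: 8.05
tool_pos: [0.3887, 0.1324, 0.1985]
tool_rot: [-0.001, 0.998, 0.062, -0.0]
contact_force: [0.4, -0.2, 0.0]
gripper_width: 0.003
(0, 110, 34.5) [170. 449.] [732. 268.]
(0, 100, 34.5) [171. 436.] [717. 274.]
(0, 90, 57) [173. 387.] [706. 253.]
(0, -20, 57) [187. 258.] [531. 321.]
(0, -30, 57) [188. 247.] [515. 328.]
1.8 [305. 190.] [579. 104.]
1.8 [304. 241.] [651.  78.]
1.9 [320. 194.] [572.  98.]
1.9 [320. 245.] [643.  73.]
2.0 [335. 200.] [565.  93.]
2.0 [336. 251.] [635.  68.]
```

View pics/k.png

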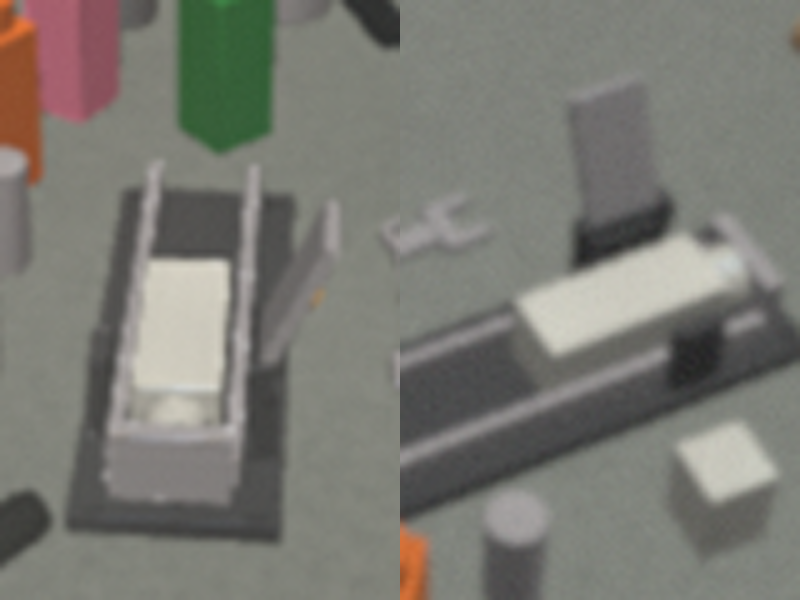

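The blank is home: shoulder edge at (178,388) against a predicted 387 px, and foot edge at 258 as predicted. The leaf is still open at about 1.9 rad. I push it over.

```bash
python3 -m pendant '[[[0,0,0,0.002,-0.016,-0.173,0],[0,0,0,0,0,-0.173,0],[0,0,0,0,0,0,0],[0,0,0,0.032,0.004,0,0],[0,0,0,0.032,0.004,0,0],[0,0,0,0.032,0.004,0,0],[0,0,0,0.032,0.004,0,0],[0,0,0,0.032,0.004,0,0],[0,0,0,0.032,0.004,0,0]]]';python3 -m pendant '[[[0,0,0,0.032,0.004,0,0],[0,0,0,0.032,0.004,0,0],[0,0,0,0.032,0.004,0,0],[0,0,0,0.032,0.004,0,0]]]';python3 -m pendant '[[[0,0,0,0.032,0.004,0,0],[0,0,0,0.032,0.004,0,0],[0,0,0,0.032,0.004,0,0],[0,0,0,0,0,0,0]]]'
```

```text
time: 9.28
tool_pos: [0.4395, 0.1331, 0.1128]
tool_rot: [0.0, 0.998, 0.06, 0.0]
contact_force: [-1.1, 0.4, 0.6]
gripper_width: 0.002
time: 9.78
tool_pos: [0.4715, 0.1371, 0.1127]
tool_rot: [-0.0, 0.998, 0.06, -0.0]
contact_force: [0.2, -1.0, -0.9]
gripper_width: 0.001
time: 10.28
tool_pos: [0.4955, 0.14, 0.1129]
tool_rot: [-0.0, 0.998, 0.06, 0.0]
contact_force: [0.5, 0.1, -0.9]
gripper_width: -0.002
```

```bash
cat > look.py <<'E'
import sys; from h import *; from plant import imaging
f=imaging.grab_frame("side"); s=imaging.grab_frame("scene")
o=np.hstack([cv2.resize(f["frame"][170:290,230:310],(400,600),interpolation=cv2.INTER_CUBIC),cv2.resize(s["frame"][120:240,255:335],(400,600),interpolation=cv2.INTER_CUBIC)])
cv2.imwrite(sys.argv[1],o)
E
python3 look.py pics/l.png
```

```text
(no output)
```

View pics/l.png

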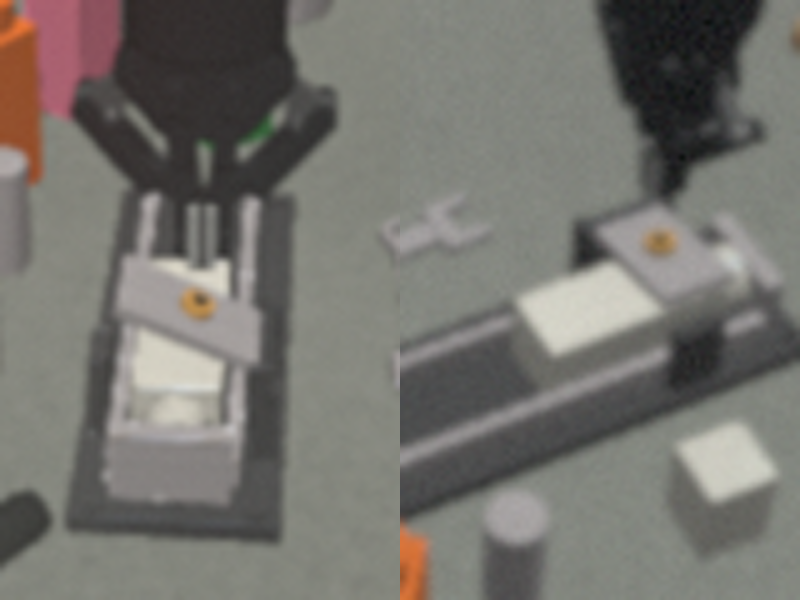

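The leaf has gone over and lies across the blank. In the side view it may still be a little high at the free edge. I move above the free edge and press lightly.

```bash
python3 - <<'E'
import pickle; from h import *
d=pickle.load(open("f0.pkl","rb"));q=np.load("q.npy")
for a in (0,.2,.4):
  print(a,[ (((proj(d["side"],jw(q,P))[0]-[230,170])*5).round(),((proj(d["scene"],jw(q,P))[0]-[255,120])*5).round()+[400,0]) for o in(-22,22) for P in [(-42.5+80*np.cos(a),60+o,67+80*np.sin(a))]])
E
python3 -m pendant '[[[0,0,0,0.076,0.009,0,0],[0,0,0,0.075,0.009,0,0],[0,0,0,0,0,-0.04,0],[0,0,0,0,0,-0.04,0],[0,0,0,0,0,-0.04,0],[0,0,0,0,0,-0.02,0],[0,0,0,0,0,0,0]]]'
```

```text
0 [(array([107., 304.]), array([662., 320.])), (array([ 98., 357.]), array([733., 292.]))]
0.2 [(array([109., 278.]), array([663., 298.])), (array([101., 331.]), array([735., 270.]))]
0.4 [(array([118., 254.]), array([661., 273.])), (array([110., 306.]), array([733., 245.]))]
time: 11.25
tool_pos: [0.5321, 0.1445, 0.0771]
tool_rot: [0.0, 0.998, 0.06, -0.001]
contact_force: [-0.3, -0.1, 0.0]
gripper_width: -0.001
```

In that picture the leaf was caught mid-fall at about 0.4 rad. I continue down to press lightly.

```bash
python3 -m pendant '[[[0,0,0,0,0,-0.008,0],[0,0,0,0,0,-0.008,0],[0,0,0,0,0,-0.008,0],[0,0,0,0,0,-0.008,0],[0,0,0,0,0,0,0]]]';python3 -m pendant '[[[0,0,0,0,0,-0.006,0],[0,0,0,0,0,0,0]]]';python3 -m pendant '[[[0,0,0,0,0,-0.006,0],[0,0,0,0,0,0,0]]]'
```

```text
time: 11.88
tool_pos: [0.5326, 0.1445, 0.0696]
tool_rot: [0.0, 0.998, 0.06, -0.0]
contact_force: [0.7, 0.1, -1.1]
gripper_width: 0.002
time: 12.12
tool_pos: [0.5327, 0.1445, 0.0682]
tool_rot: [-0.0, 0.998, 0.06, -0.0]
contact_force: [-0.2, -0.0, -0.0]
gripper_width: -0.002
time: 12.38
tool_pos: [0.5329, 0.1445, 0.0671]
tool_rot: [-0.0, 0.998, 0.06, 0.0]
contact_force: [0.8, -0.1, 1.1]
gripper_width: 0.003
```

```bash
python3 -m pendant '[[[0,0,0,0,0,-0.006,0],[0,0,0,0,0,0,0]]]'; python3 -m pendant '[[[0,0,0,0,0,0.2,0],[0,0,0,0,0,0.2,0],[0,0,0,-0.12,0,0.2,0],[0,0,0,-0.2,0,0,0],[0,0,0,-0.2,0,0,0],[0,0,0,0,0,0,0]]]'; python3 look.py pics/m.png
```

```text
time: 12.62
tool_pos: [0.533, 0.1446, 0.067]
tool_rot: [0.0, 0.998, 0.06, -0.0]
contact_force: [-4.7, -1.5, 10.0]
gripper_width: 0.003
time: 13.38
tool_pos: [0.4003, 0.1446, 0.2146]
tool_rot: [-0.0, 0.998, 0.061, 0.0]
contact_force: [0.6, 0.6, -0.1]
gripper_width: -0.002
```

View pics/m.png

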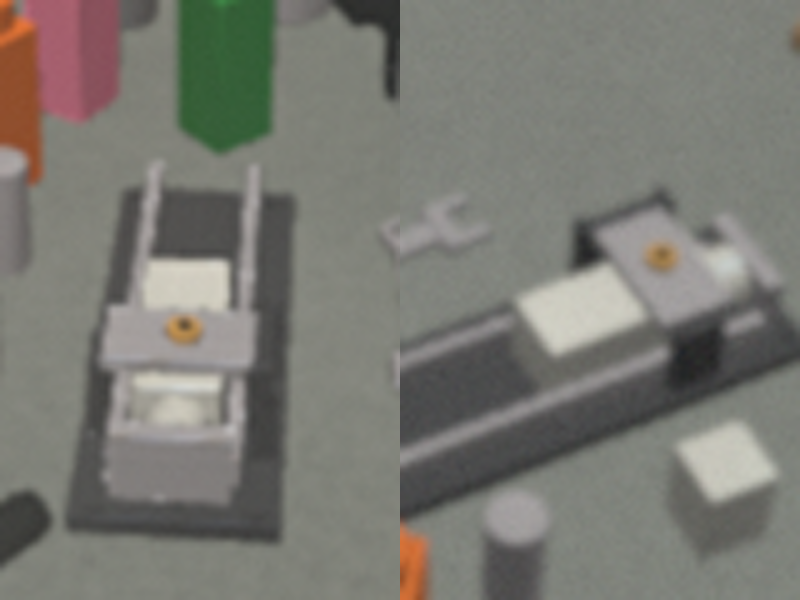

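The leaf is level: its corners at (107,304) and (100,360) match the prediction for 0 rad. The press met 10 N at z = 0.067, the height of the shut leaf's top. The blank's heel is still at row 258, so it is home. I hand the job in.

```bash
python3 -c "
from plant import manip
print(manip.job_done())"
```

```text
the job is handed in; nothing more can be done
None
```

The jig is loaded and the job is handed in at about 13.5 s of the 59 s allowed. I tipped the blank over with a high push from shut fingers. A low push then slid it along until the boss met the stop, and I flipped the leaf over and pressed it down lightly.

**Last checks:**
- **Blank home:** it stopped moving while the push force rose from about 6 to 14 N. Its shoulder and heel edges lie within about 1 mm of where they should be for a nose at jig y = 110.
- **Leaf shut:** pressing met 10 N at z = 0.067, the height of the shut leaf's top. Its corners are within a few enlarged-crop pixels of where 0 rad puts them. An earlier picture caught it mid-fall at about 0.4 rad, which is why I added the press.
- **Bystanders:** everything visible in the last close-up crops is where it was. I took no final full-scene picture, so the hammer, the oil bottle and most of the screwdriver were not rechecked; the arm did not touch them on any move.

No check failed or disagreed with another. The highest force reading reported was about 15 N.

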